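# Load the valve cassette and lift it out by its catches

### The job

Set the square steel valve block down into the empty pocket of the grey cassette in the yellow dock, let go of it, and swing the cassette's red locking lever fully shut over it. Then pinch the cassette's two orange side catches together to unlatch it, lift the loaded cassette straight up until its underside is about a hand's breadth (80 to 100 mm) above the dock, and finish there, still pinching it, level and motionless over the dock. Leave all the other parts and tools on the bench where they are.

Things in the scene. Friction and masses are not known exactly. Their poses are not given: they have to be found in the camera images.
- dock: Yellow steel block fixed on the bench, 200 (x) x 130 (y) x 40 mm high, four 5 mm bolt heads near its corners. Origin at the centre of its underside, z up. A socket in its flat top, 18 mm deep, holds the cassette with 1.5 mm play; place and yaw vary.
- cassette: Loose grey plastic cassette, about 0.25 kg, latched in the dock, axes along the dock's. Origin at the centre of its underside, which rests 22 mm above the bench; its lower 18 mm are sunk in the dock. Upper body x -66..50, y -22..22, z 20..46 mm from its origin. Pocket at x = y = 0, flanked by an orange catch on the +y and on the -y side; red lever hinged at the -x end.
- pocket (a point): Centre of the mouth of the cassette's square pocket, 46 mm above the cassette's origin; axes as the cassette's. The pocket is 33 x 33 mm inside and 26 mm deep, open at the top, its upper 6 mm flaring out to 39 x 39 mm; the seated block stands 24 mm out of it (its underside 26 mm below this point). The orange catches beside it rise 4 mm above this point.
- pinch_point (a point): Point midway between the orange catches, 38 mm above the cassette's origin. Each catch has an upright pad 28 mm wide (along x), from 12 mm below to 12 mm above this point, outer faces at y +-30 mm (60 mm over both; 48 mm when fully pressed). The dock's top is 20 mm below this point; the shut lever's top is 41 mm above it.
- catch_left (a joint): Travel in m of the orange catch on the cassette's +y side: 0 sprung out (latched), 0.006 pressed fully in toward -y. It lets go of the dock once past 0.003; press it fully. Spring: 3 N to start, 7 N fully in. Pressing both at once frees the cassette.
- catch_right (a joint): The same for the catch on the -y side, pressed toward +y.
- lever (a joint): Angle in rad of the red locking lever: 0 shut, level along +x over the pocket, underside 1 mm above the seated block; 1.57 upright; stops at 1.8. Starts open (1.5 to 1.75) and stays where left (stiff hinge, 0.05 N m). A bar 78 mm long, 16 mm wide, 8 mm thick, with a 26 mm wide tip. To shut it, push it from its -x side toward +x, then down.
- lever_tip (a point): Free end of the red lever, 78 mm from its hinge, on its middle plane. The hinge axis runs along y at x -58, z 75 mm in the cassette's frame, between two aluminium cheeks (x -66..-50, y -14..14) that rise to z 82 mm; at lever angle a the tip lies at x -58 + 78 cos a, z 75 + 78 sin a mm.
- valve_block: Loose square steel valve block, 30 x 30 x 50 mm high, about 0.16 kg, with a blue band and a brass disc on top; stands upright on the bench. Origin at the centre of its underside. Foot edges chamfered 1 mm. It may go into the pocket any of the four ways round. It stands at one of three spots, the bushing and the plug at the others.
- bushing: Bystander, to be left alone: upright brass-coloured ring 44 mm across, 28 mm bore, 40 mm high; origin at the centre of its underside.
- plug: Bystander, to be left alone: round dark steel plug 40 mm across at the foot, narrowing to 28 mm, 42 mm high; origin at the centre of its underside.
- grease_can: Bystander, to be left alone: red can 70 mm across, 110 mm high; origin at the centre of its underside.
- wrench: Bystander, to be left alone: wrench about 200 mm long lying flat, along its x axis.
- hammer: Bystander, to be left alone: hammer about 260 mm long lying flat, along its x axis.
- collar: Bystander, to be left alone: flat steel ring 80 mm across, 52 mm bore, 30 mm high; origin at the centre of its underside.
Not all that is in view belongs to the job. There is more than one size of the dock; the one meant has the size given above.

How it is judged:
On the way, in this order (a step that is already met when the one before it is completed fails the run):
1. the valve block stands in the pocket of the docked cassette, let go, the lever still open (x of valve_block in the frame of cassette between -0.004 and 0.004 m and y of valve_block in the frame of cassette between -0.004 and 0.004 m and z of valve_block in the frame of cassette between 0.016 and 0.0235 m and angle between the z axis of valve_block and the z axis of cassette, either way round below 0.1 rad and z of cassette in the frame of dock below 0.027 m and horizontal distance between cassette and dock below 0.006 m and contact force between the fingers and valve_block below 0.1 N and value of joint lever above 0.6 rad), for 0.2 s.
2. the lever is shut over the seated block, the cassette still in the dock (x of valve_block in the frame of cassette between -0.004 and 0.004 m and y of valve_block in the frame of cassette between -0.004 and 0.004 m and z of valve_block in the frame of cassette between 0.016 and 0.0235 m and angle between the z axis of valve_block and the z axis of cassette, either way round below 0.1 rad and z of cassette in the frame of dock below 0.027 m and horizontal distance between cassette and dock below 0.006 m and value of joint lever below 0.15 rad), for 0.2 s.
3. the loaded cassette is pinched by both catches and lifted clear of the dock (z of cassette in the frame of dock above 0.08 m and horizontal distance between cassette and dock below 0.1 m and angle between cassette's own z axis and vertical below 0.25 rad and value of joint each of catch_left, catch_right above 0.003 m and contact force between the fingers and cassette above 2 N and contact force between cassette and dock below 0.1 N and value of joint lever below 0.15 rad and x of valve_block in the frame of cassette between -0.004 and 0.004 m and y of valve_block in the frame of cassette between -0.004 and 0.004 m and z of valve_block in the frame of cassette between 0.016 and 0.0235 m and angle between the z axis of valve_block and the z axis of cassette, either way round below 0.1 rad), for 0.2 s.
At the end, for the whole second after the job is handed in: The cassette is held still in the fingers over the dock (within 100 mm sideways), underside 40 mm or more above the dock, not touching it, level within 0.25 rad, both catches pressed 3 mm or more, lever under 0.15 rad, valve block upright in the pocket within 4 mm of its seat (all of step 3 and linear speed of cassette below 0.03 m/s); the arm keeps its last pose, push and grip.
It fails at once if one of the bystanders is pushed more than 30 mm away (distance of any of bushing, plug, grease_can, wrench, hammer, collar from where it was at the start of the episode above 0.03 m).
It also fails if it takes over 58 s, if anything falls off the work surface, if the arm or the gripper's body presses on something with over 40 N, if the wrist force passes 120 N, or if a joint passes its speed limit or range.

### The arm

A 6-joint arm with a two-finger parallel gripper is mounted at the origin on the work surface. World frame = base frame: x ahead of the robot, y to its left, z up, the work surface at z = 0. Lengths are in m, angles in rad, forces in N, time in s.
With the tool pointing down it reaches from about 0.325 to 0.775 m from the base axis. Payload 5.5 kg.
Tool frame: the origin (TCP) lies between the finger pads; the fingertips stand nose_length ahead of it and the grasp point (between the pads) lies 11 mm behind it (nose_length is the distance from the TCP to the fingertips, in m); z points along the fingers, y is the line along which they close (so a half turn about z gives the same grasp; the last joint's range is limited). The gripper opens to 85 mm and grips with 20 to 120 N. Pads are 22 mm wide; open, the fingers measure 114 mm over their backs; the gripper's body (76 mm by 85 mm) begins 54 mm behind the grasp point. The pads swing forward as they close: fully open they stand 13 mm farther back than shut.
Start: joints at [-1.388, 0.091, 1.231, -0, 1.82, -0.057], TCP at [0.143, -0.583, 0.208] pointing down, gripper open.
Joint ranges: [-2.87, 2.87], [-0.86, 2.18], [0.17, 2.46], [-1.51, 4.65], [0.06, 2.69], [-2.65, 2.65]. Speed limits (rad/s): [2.57, 2.57, 3.01, 3.14, 3.14, 3.14].

### API

Orientations are given as a 3x3 rotation matrix whose columns are the frame's x, y, z axes.
In Python, from rig import reach, servo_line, move_joints, let_go, grab, pause, ik, capture, IKError, sign_off, read_t, read_q, read_qvel, read_effort, read_ee_pos, read_tcp_rot, read_ft_force, read_wrist_torque, read_opening, read_gripper_force, nose_length gives the robot as it stands. Calls block until the motion is done:
- reach(position, orientation): joint-space move of the TCP to a pose.
- servo_line(position, feed=0.15, orientation=None, guard=None): straight line of the TCP; orientation=None keeps the orientation; feed is the mean speed in m/s. With guard (N) it stops when the force on the tool has changed by that much, and returns True; else False.
- move_joints(angles): joint-space move.
- let_go() and grab(effort=None): open the fingers fully, or close them until they stop; effort is the grip in N (None keeps the last).
- pause(seconds).
- ik(position, orientation): joint angles nearest the present ones, or None.
- capture(name): name is "side" or "top" or "wrist"; returns a dict with "pixels" (480x640x3 uint8, blue, green, red), "range_z" (480x640 float32, m along the optical axis (not along the pixel's ray), 0 where there is no reading), "vertical_fov" (degrees; the focal length in pixels is half the picture's height over the tangent of half this angle, whatever the lens; pixels are square), "cx", "cy" (the principal point, pixels), "xyz" and "attitude" of the camera in the world. Camera axes: x right, y up, looking along -z (the intrinsics and any distortion apply to the point x, -y, -z); pixel columns grow to the right and rows downward; lengths in m; the calibration is good to about 2 mm. A picture is of the moment at which its call begins.
A pose or a line that the arm cannot do raises IKError and nothing moves.
- sign_off(): hands the job in; it is judged then, once.
Readings, each from a call of its own:
- read_t(): time.
- read_q(): joint angles.
- read_qvel(): joint speeds.
- read_effort(): joint torques, N m.
- read_ee_pos(): TCP position.
- read_tcp_rot(): TCP orientation.
- read_ft_force(): force on the tool from outside, world axes, zero at the start.
- read_wrist_torque(): the same for the moment, N m.
- read_opening(): finger opening in m.
- read_gripper_force(): force on a finger pad.
Only numpy, scipy, OpenCV 4.12 (cv2) and the standard library are available. Lean on these libraries where they do the work, as an engineer would, in place of code of your own. Each camera call takes 0.05 s, during which the arm holds its last target. There are 200 camera calls.

## Working session

There is one attempt and no reset: what is moved stays moved. The work goes in short steps, each a Python script; the robot and the scene stay as the last script left them, time stands still between calls to the robot, and variables do not carry over. Pictures are saved under pics/ and viewed, at most 10 in all, crops included, and the job is handed in when it is done.

```bash
ls; mkdir -p pics; cat > h.py <<'E'
import numpy as np, cv2, pickle
from rig import *
def cam(n):
    c=capture(n); pickle.dump(c,open(f'{n}.pkl','wb')); return c
def ld(n): return pickle.load(open(f'{n}.pkl','rb'))
def foc(c): return 240/np.tan(np.radians(c['vertical_fov'])/2)
def pts(c,u,v,z=None):
    """world pts: by range, or by plane z"""
    u=np.asarray(u,float);v=np.asarray(v,float);f=foc(c)
    d=np.stack([(u-c['cx'])/f,-(v-c['cy'])/f,-np.ones_like(u)],-1)
    R=np.array(c['attitude']);o=np.array(c['xyz'])
    if R.shape!=(3,3): raise Exception(R)
    if z is None:
        d=d*c['range_z'][v.astype(int),u.astype(int)][...,None]; return d@R.T+o
    w=d@R.T; return o+w*((z-o[2])/w[...,2])[...,None]
E
python3 - <<'E'
from h import *
for n in ['top','side','wrist']:
    c=cam(n); print(n,{k:v for k,v in c.items() if k not in('pixels','range_z')}, (c['range_z']>0).mean())
    cv2.imwrite(f'pics/{n}0.png',c['pixels'])
print(read_t(),nose_length() if callable(nose_length) else nose_length)
E
```

```text
pics
top {'vertical_fov': 53.62899666812348, 'cx': 307.88249706959255, 'cy': 232.75451682249667, 'xyz': array([0.37901805, 0.06485486, 0.91580386]), 'attitude': array([[-1.95087362e-02,  9.69272743e-01, -2.45213702e-01],
       [-9.99809669e-01, -1.88666095e-02,  4.96763745e-03],
       [ 1.88644428e-04,  2.45263942e-01,  9.69456323e-01]])} 0.9960709635416667
side {'vertical_fov': 46.513128530746634, 'cx': 321.2538836736583, 'cy': 235.4718586845793, 'xyz': array([ 0.26471309, -0.67571618,  0.69484621]), 'attitude': array([[ 0.91933908,  0.23707755, -0.31402213],
       [-0.39344788,  0.5616132 , -0.72786632],
       [ 0.00379821,  0.79270729,  0.60959062]])} 0.99626953125
wrist {'vertical_fov': 64.67584688143528, 'cx': 321.50491225690104, 'cy': 235.29245566886127, 'xyz': array([ 0.20748283, -0.56667089,  0.3718316 ]), 'attitude': array([[ 0.23806881,  0.9377126 ,  0.25301841],
       [-0.97124676,  0.23031062,  0.06030545],
       [-0.00172365, -0.26010016,  0.9655801 ]])} 0.995830078125
0.15 0.008
```

View pics/top0.png

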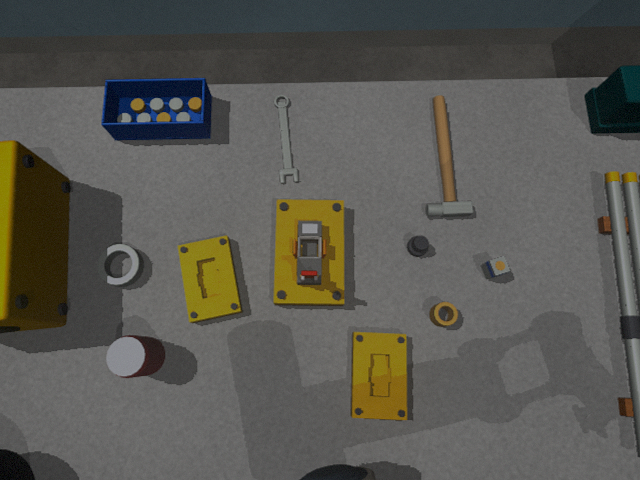

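View pics/side0.png

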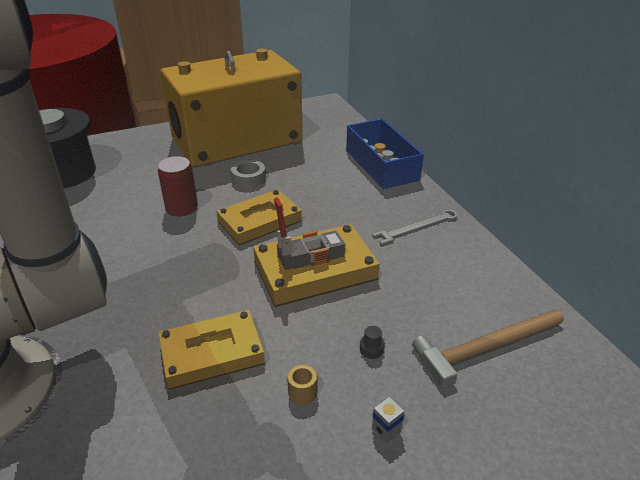

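```bash
python3 - <<'E'
from h import *
for n,(u,v),dk in [('top',(497,267),(283,285)),('side',(389,418),(268,265))]:
    c=ld(n); img=c['pixels']; hsv=cv2.cvtColor(img,cv2.COLOR_BGR2HSV)
    V,U=np.mgrid[:480,:640]; P=pts(c,U,V)
    # block top
    m=(abs(U-u)<35)&(abs(V-v)<35)&(P[...,2]>.04)
    Q=P[m]; zt=np.median(Q[Q[:,2]>np.percentile(Q[:,2],50)][:,2])
    m2=m&(abs(P[...,2]-zt)<.004); vv,uu=np.nonzero(m2)
    T=pts(c,uu,vv,.05)[:,:2].astype(np.float32)
    print(n,'block ztop',zt,m2.sum(),'ray@.05',cv2.minAreaRect(T),'depthmean',P[m2].mean(0), cv2.minAreaRect(P[m2][:,:2].astype(np.float32)))
    y=((hsv[...,0]>18)&(hsv[...,0]<33)&(hsv[...,1]>150)).astype(np.uint8)
    k,lab,st,_=cv2.connectedComponentsWithStats(y); l=lab[dk[1],dk[0]]
    m=(lab==l)&(abs(P[...,2]-.04)<.006); vv,uu=np.nonzero(m)
    print(' dock z',np.median(P[m][:,2]),m.sum())
    T=pts(c,uu,vv,.04)[:,:2].astype(np.float32); print('  ray rect',cv2.minAreaRect(T),'depth',cv2.minAreaRect(P[m][:,:2].astype(np.float32)))
    (cx,cy),_,_=cv2.minAreaRect(T)
    # cassette pts by height near dock
    near=(abs(P[...,0]-cx)<.11)&(abs(P[...,1]-cy)<.07)
    for a,b in[(.06,.064),(.064,.072),(.074,.09),(.1,.2)]:
        s=near&(P[...,2]>a)&(P[...,2]<b); 
        if s.sum(): print('  h',a,b,s.sum(),np.round(P[s].min(0),4),np.round(P[s].max(0),4),np.round(P[s].mean(0),4))
    o=near&(hsv[...,0]>5)&(hsv[...,0]<17)&(hsv[...,1]>150)&(P[...,2]>.05); print('  orange',o.sum(),np.round(P[o].min(0),4),np.round(P[o].max(0),4))
    s=near&((hsv[...,0]<5)|(hsv[...,0]>174))&(hsv[...,1]>120)&(P[...,2]>.07);print('  red',s.sum(),np.round(P[s].min(0),4),np.round(P[s].max(0),4))
    # local dark empty / crop
    for nm,(a,b) in [('blk',(u,v)),('dk',(310,252) if n=='top' else (315,255))]:
        r=60 if nm=='dk' else 40
        cr=img[b-r:b+r,a-r:a+r]; cv2.imwrite(f'pics/{n}_{nm}.png',cv2.resize(cr,(300,300),interpolation=cv2.INTER_CUBIC))
A=np.vstack([np.hstack([cv2.imread(f'pics/{n}_{k}.png') for k in('blk','dk')]) for n in('top','side')]); cv2.imwrite('pics/crop1.png',A)
E
```

```text
top block ztop 0.0506339200565481 254 ray@.05 ((0.5292602181434631, -0.2912418246269226), (0.0293441042304039, 0.031452059745788574), 16.922283172607422) depthmean [ 0.52944231 -0.29181788  0.04943536] ((0.5295262932777405, -0.29187166690826416), (0.029471663758158684, 0.03134278953075409), 17.15250587463379)
 dock z 0.03907578251224231 5059
  ray rect ((0.5670086741447449, 0.05882830172777176), (0.1285979449748993, 0.19929379224777222), 88.0490493774414) depth ((0.5674846768379211, 0.05878103896975517), (0.12883083522319794, 0.19957232475280762), 88.0899658203125)
  h 0.06 0.064 90 [0.5049 0.0298 0.06  ] [0.6136 0.0886 0.064 ] [0.572  0.0572 0.0625]
  h 0.064 0.072 979 [0.5015 0.0294 0.064 ] [0.6187 0.0883 0.072 ] [0.5623 0.0595 0.0673]
  h 0.074 0.09 6 [0.5014 0.048  0.0793] [0.5027 0.0745 0.085 ] [0.5021 0.0612 0.0814]
  h 0.1 0.2 135 [0.498  0.0482 0.1002] [0.5186 0.0758 0.1764] [0.503  0.0616 0.1531]
  orange 68 [0.4986 0.0294 0.0502] [0.5803 0.0883 0.1715]
  red 69 [0.498  0.0494 0.1655] [0.5048 0.0732 0.1764]
side block ztop 0.0508113415709347 451 ray@.05 ((0.5287067890167236,
[... 263 characters left out ...]
040568 2478
  ray rect ((0.5670886635780334, 0.0545891635119915), (0.13478542864322662, 0.20067419111728668), 88.03546905517578) depth ((0.5682864785194397, 0.05708615481853485), (0.1339489370584488, 0.2002747356891632), 87.9775390625)
  h 0.06 0.064 174 [0.5015 0.0251 0.06  ] [0.6186 0.0837 0.064 ] [0.5577 0.0471 0.0621]
  h 0.064 0.072 828 [0.502  0.0246 0.064 ] [0.6199 0.0874 0.072 ] [0.5647 0.0543 0.0679]
  h 0.074 0.09 101 [0.5014 0.0246 0.0741] [0.5707 0.0737 0.0896] [0.5099 0.0522 0.0816]
  h 0.1 0.2 289 [0.4985 0.0418 0.1   ] [0.519  0.0731 0.1772] [0.5054 0.054  0.1384]
  orange 175 [0.5    0.0242 0.0506] [0.583  0.0874 0.176 ]
  red 127 [0.4986 0.0434 0.1025] [0.5109 0.07   0.1772]
```

View pics/crop1.png

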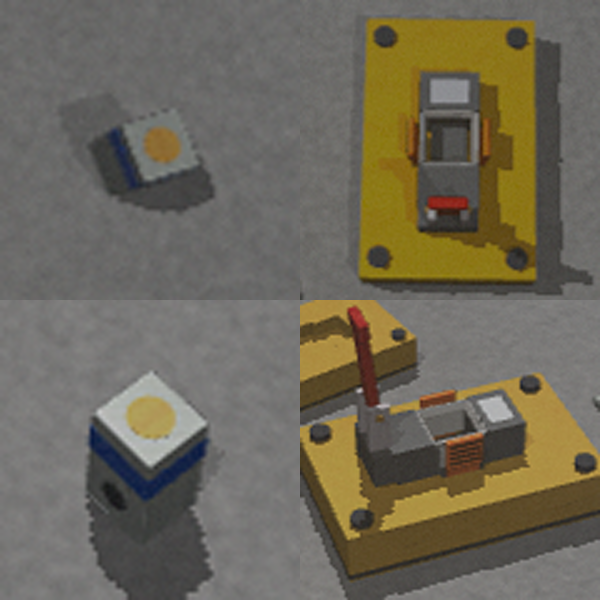

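Candidates: docks, top view: (310,252) is 200x130 and holds the cassette; (210,280) and (380,376) are empty and too small; the yellow machine is at the left. Blocks: (497,267) is square with a blue band and brass disc; bushing (445,314), plug (418,245). The crop confirms the block (497,267) and dock (310,252), with the lever at the robot-side (-x) end. Next, wrist views over both, each with its grasp orientation.

```bash
cat >> h.py <<'E'
def Rdown(yaw):
    """tool z down, tool y (closing) at angle yaw in world"""
    y=np.array([np.cos(yaw),np.sin(yaw),0]);z=np.array([0,0,-1.]);return np.stack([np.cross(y,z),y,z],1)
E
python3 - <<'E'
from h import *
R=read_tcp_rot();print(np.round(R,3)); c=ld('wrist'); print('cam in tool',R.T@(c['xyz']-read_ee_pos()))
print('tool y yaw',np.degrees(np.arctan2(R[1,1],R[0,1])))
def best(pos,yaws):
    o=[(abs(q-read_q()).max(),y) for y in yaws if (q:=ik(pos,Rdown(np.radians(y)))) is not None]; print(pos,[(round(float(a),2),y) for a,y in o]); return o
best([.529,-.294,.2],[16.8,-73.2,106.8,-163.2]); best([.568,.057,.2],[88,-92])
E
```

```text
[[ 0.971  0.238 -0.   ]
 [ 0.238 -0.971  0.001]
 [ 0.    -0.001 -1.   ]]
cam in tool [ 0.06696353 -0.00027968 -0.16463551]
tool y yaw -76.26055330157725
[0.529, -0.294, 0.2] [(0.82, 16.8), (0.82, -73.2), (2.37, 106.8), (2.34, -163.2)]
[0.568, 0.057, 0.2] [(1.44, 88), (1.7, -92)]
```

```bash
cat >> h.py <<'E'
def blocktop(c,guess,z=.05):
    P=pts(c,*np.meshgrid(np.arange(640),np.arange(480)))
    m=(np.hypot(P[...,0]-guess[0],P[...,1]-guess[1])<.035)&(abs(P[...,2]-z)<.006)
    v,u=np.nonzero(m); hull=cv2.convexHull(np.stack([u,v],1).astype(np.int32))
    r=cv2.minAreaRect(np.stack([u,v],1).astype(np.float32))
    return np.array(r[0]),cv2.minAreaRect(pts(c,u,v,z)[:,:2].astype(np.float32)),np.median(P[m][:,2]),m
def ray(c,p):
    a=pts(c,np.array([p[0]]),np.array([p[1]]),0.)[0]; o=np.array(c['xyz']); return o,(a-o)/np.linalg.norm(a-o)
def tri(rs):
    A=sum(np.eye(3)-np.outer(d,d) for o,d in rs); b=sum((np.eye(3)-np.outer(d,d))@o for o,d in rs); return np.linalg.solve(A,b)
E
python3 - <<'E'
from h import *
R=Rdown(np.radians(-73.2)); rs=[]
for i,p in enumerate([[.529,-.294,.22],[.50,-.27,.16]]):
    (reach if i==0 else lambda a,b:servo_line(a,feed=.2))(p,R); pause(.2); c=cam('wrist'); print(read_ee_pos())
    px,r,z,m=blocktop(c,(.529,-.293)); print(px,r,z,m.sum()); rs.append(ray(c,px))
    cv2.imwrite(f'pics/wb{i}.png',c['pixels']); pickle.dump(c,open(f'wb{i}.pkl','wb'))
print('tri',tri(rs),read_t())
E
```

```text
[ 0.52863539 -0.29469025  0.21999524]
[321.5 207.5] ((0.5307304859161377, -0.2939343750476837), (0.030061911791563034, 0.029740627855062485), 16.74737548828125) 0.04915032147286455 1116
[ 0.50079091 -0.27064751  0.16145083]
[362.91033936 196.60035706] ((0.5307202935218811, -0.2935476303100586), (0.030205531045794487, 0.030019637197256088), 15.741729736328125) 0.049119985936223326 1654
tri [ 0.53049285 -0.29407079  0.04721089] 2.9083
```

View pics/wb1.png

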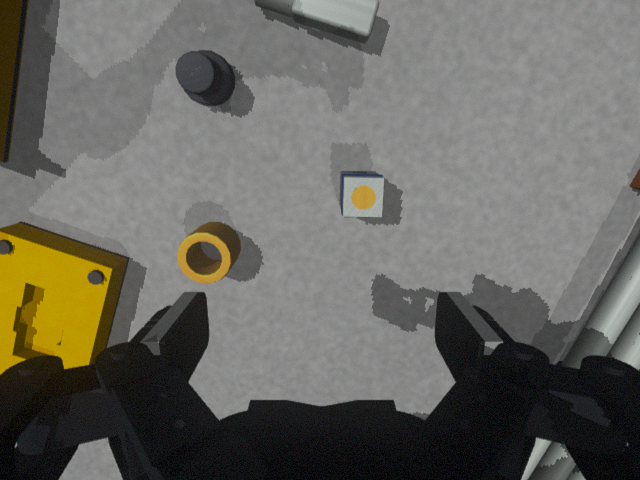

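The wrist view shows the block at (363,197), with the bushing (208,258) and plug (205,78) well clear of the fingers. Next I check the tip height from depth, then grasp.

```bash
cat >> h.py <<'E'
def tips(c):
    """finger points of the wrist view in tool frame: furthest tool z"""
    P=pts(c,*np.meshgrid(np.arange(640),np.arange(480))); T=(P-read_ee_pos())@read_tcp_rot()
    m=(c['range_z']>0)&(abs(T[...,0])<.016)&(abs(T[...,1])<.06)&(T[...,2]<.02)&(T[...,2]>-.05); Q=T[m]
    return [(s,np.round(np.percentile(Q[Q[:,1]*s>0],[1,50,99],axis=0)[:,[1,2]],4).tolist()) for s in(1,-1) if (Q[:,1]*s>0).any()]
E
python3 - <<'E'
from h import *
print('open',tips(ld('wrist')))
R=Rdown(np.radians(-73.2))
servo_line([.530,-.2938,.12],feed=.15,orientation=R); servo_line([.530,-.2938,.042],feed=.08); 
print(read_ee_pos()); grab(30); pause(.3); print(read_opening(),read_gripper_force(),read_ee_pos())
c=cam('wrist'); print('shut',tips(c)); 
s=cam('side')
servo_line([.530,-.2938,.17],feed=.12); c=cam('wrist'); pickle.dump(c,open('held.pkl','wb')); s2=cam('side')
print(read_opening(),read_ee_pos(),read_t())
cv2.imwrite('pics/g.png',np.hstack([cv2.resize(s['pixels'][340:460,320:440],(390,390)),cv2.resize(s2['pixels'][240:440,320:520],(390,390))]))
E
```

```text
open [(1, [[0.0422, -0.0499], [0.0428, -0.0444], [0.0556, -0.0361]]), (-1, [[-0.0556, -0.0498], [-0.0429, -0.0444], [-0.0423, -0.036]])]
[ 0.53044671 -0.29406139  0.04284466]
-0.00011368243816273895 0.0 [ 0.53001406 -0.29379497  0.04202167]
shut [(1, [[0.0001, -0.0495], [0.0078, -0.0074], [0.0151, 0.0184]]), (-1, [[-0.0144, -0.0495], [-0.0078, -0.0074], [-0.0004, 0.0187]])]
-0.00014593111276967733 [ 0.52962304 -0.29356175  0.16870414] 7.0333
```

View pics/g.png

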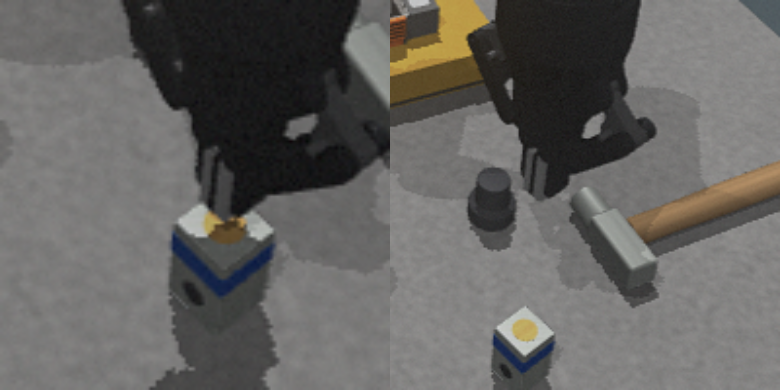

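The fingers shut just above the block top, so the tips are farther back than I assumed; the block was not moved much. I'll measure the tips from the clear shut view.

```bash
python3 - <<'E'
from h import *
def prof(c,pos,R):
    V,U=np.mgrid[:480,:640]; P=pts(c,U,V); T=(P-pos)@R
    m=(c['range_z']>0)&(P[...,2]>.08)&(abs(T[...,1])<.06)&(abs(T[...,0])<.03); Q=T[m]
    for s in(1,-1):
        q=Q[Q[:,1]*s>0]; k=np.argsort(-q[:,2])[:8]; print(s,np.round(q[k],4).tolist())
R=read_tcp_rot()
print('shut'); prof(ld('wrist'),read_ee_pos(),R)
print('open'); prof(pickle.load(open('wb1.pkl','rb')),np.array([.50079,-.27065,.16145]),R)
let_go(); c=cam('wrist'); print('open now',read_opening()); prof(c,read_ee_pos(),R)
px,r,z,m=blocktop(c,(.53,-.2935)); print(px,r,z)
print(read_ft_force(),read_t())
E
```

```text
shut
1 [[0.0118, 0.0044, -0.0259], [0.012, 0.0, -0.0263], [0.012, 0.0047, -0.0263], [0.012, 0.0012, -0.0264], [0.0121, 0.0063, -0.0265], [0.0122, 0.0035, -0.0268], [0.0123, 0.0024, -0.0271], [0.0123, 0.0004, -0.0271]]
-1 [[0.0119, -0.0058, -0.0262], [0.012, -0.0027, -0.0263], [0.012, -0.0019, -0.0264], [0.0121, -0.0007, -0.0265], [0.0121, -0.0003, -0.0267], [0.0121, -0.0046, -0.0267], [0.0122, -0.0042, -0.0269], [0.0122, -0.0066, -0.0269]]
open
1 [[0.0034, 0.0427, -0.0355], [0.0059, 0.0429, -0.0355], [0.0067, 0.0428, -0.0355], [0.0071, 0.0427, -0.0356], [0.0031, 0.0426, -0.0357], [-0.0013, 0.0426, -0.0359], [0.0024, 0.0426, -0.0359], [0.0045, 0.0428, -0.0359]]
-1 [[0.0013, -0.0432, -0.0351], [-0.0036, -0.0432, -0.0352], [0.0031, -0.0429, -0.0354], [0.0023, -0.043, -0.0355], [-0.0018, -0.0429, -0.0355], [-0.0047, -0.0431, -0.0355], [0.0036, -0.0429, -0.0355], [-0.0013, -0.0429, -0.0356]]
open now 0.08532798832187201
1 [[0.002, 0.0428, -0.0348], [0.0033, 0.0427, -0.0349], [0.0025, 0.0428, -0.0349], [0.0043, 0.0429, -0.0351], [-0.0014, 0.0426, -0.0353], [-0.0031, 0.0427, -0.0353], [-0.0002, 0.0428, -0.0353], [0.0064, 0.0427, -0.0354]]
-1 [[0.0058, -0.0432, -0.0349], [-0.002, -0.0431, -0.035], [0.007, -0.0431, -0.035], [0.0026, -0.0431, -0.035], [-0.0028, -0.0431, -0.0351], [0.0051, -0.0432, -0.0352], [-0.0035, -0.0431, -0.0353], [0.0092, -0.0432, -0.0354]]
[322.  221.5] ((0.5311644673347473, -0.2938411235809326), (0.030763566493988037, 0.029538510367274284), 16.105823516845703) 0.04913679029657439
[ 1.04567423 -0.55346603 -0.87617078] 7.8667
```

Both cameras put the shut tips about 25 mm behind the reported TCP (35 mm when open), so the stated nose length doesn't hold. I'll work from the measured values.

```bash
python3 - <<'E'
from h import *
R=Rdown(np.radians(-73.2))
servo_line([.5305,-.2938,.05],feed=.15,orientation=R); print(servo_line([.5305,-.2938,.006],feed=.06,guard=6),read_ee_pos())
grab(40); pause(.2); print(read_opening(),read_gripper_force(),read_ee_pos())
servo_line([.5305,-.2938,.15],feed=.15); pause(.1)
print(read_opening(),read_gripper_force(),read_ft_force())
c=cam('wrist'); P=pts(c,*np.meshgrid(np.arange(640),np.arange(480))); T=(P-read_ee_pos())@read_tcp_rot()
m=(c['range_z']>0)&(abs(T[...,0])<.03)&(abs(T[...,1])<.03)&(T[...,2]<.03)&(P[...,2]>.05)
h=cv2.cvtColor(c['pixels'],cv2.COLOR_BGR2HSV); b=m&(h[...,1]<90)&(h[...,2]>110)
print('bright',b.sum(),np.round(np.percentile(T[b],[2,50,98],axis=0),4).tolist(),'all',np.round(np.percentile(T[m],[1,50,99],axis=0),4).tolist())
s=cam('side'); cv2.imwrite('pics/g2.png',np.hstack([cv2.resize(c['pixels'][200:440,200:440],(390,390)),cv2.resize(s['pixels'][240:440,320:520],(390,390))])); print(read_t())
E
```

```text
False [ 0.53074562 -0.29393832  0.00638656]
0.029364530035983633 40.323894023895264 [ 0.53072079 -0.29393896  0.00637775]
0.029538003710983682 39.9686336517334 [ 0.31227568  0.26979211 -0.98470254]
bright 4291 [[-0.0143, -0.0142, -0.0592], [0.0037, -0.0004, -0.0425], [0.0147, 0.0161, -0.0412]] all [[-0.0124, -0.0271, -0.1226], [0.0135, -0.0001, -0.1005], [0.0216, 0.0269, -0.0041]]
11.8083
```

View pics/g2.png

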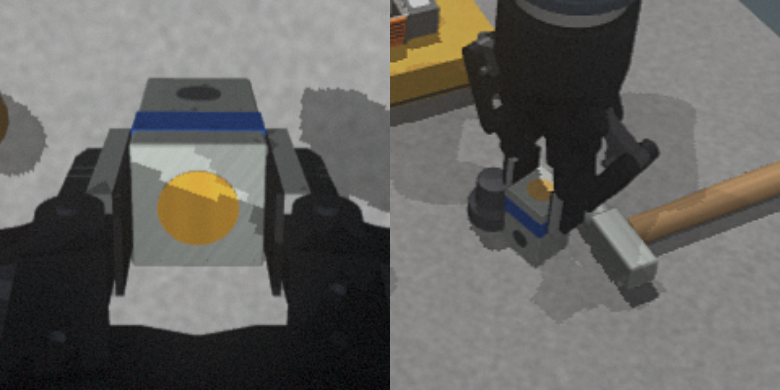

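The block is held square and centred, with the fingertips about 18 mm below its top. Next, measure the pocket from two wrist positions.

```bash
cat >> h.py <<'E'
def pocket(c,g=(.568,.057),dbg=None):
    V,U=np.mgrid[:480,:640]; P=pts(c,U,V); h=cv2.cvtColor(c['pixels'],cv2.COLOR_BGR2HSV)
    near=(abs(P[...,0]-g[0])<.075)&(abs(P[...,1]-g[1])<.036)
    top=(near&(abs(P[...,2]-.068)<.0035)&(h[...,1]<110)).astype(np.uint8)
    hole=near&(P[...,2]<.0645)&(P[...,2]>.03)&(abs(P[...,0]-g[0])<.03)&(abs(P[...,1]-g[1])<.022)
    k,lab,st,ce=cv2.connectedComponentsWithStats(hole.astype(np.uint8)); l=1+np.argmax(st[1:,4])
    v,u=np.nonzero(lab==l); r=cv2.minAreaRect(pts(c,u,v,.068)[:,:2].astype(np.float32)); px=cv2.minAreaRect(np.stack([u,v],1).astype(np.float32))[0]
    v,u=np.nonzero(top); b=cv2.minAreaRect(pts(c,u,v,.068)[:,:2].astype(np.float32))
    o=near&(h[...,0]>4)&(h[...,0]<17)&(h[...,1]>140)&(P[...,2]>.066)&(abs(P[...,0]-g[0])<.025)
    red=(abs(P[...,1]-g[1])<.03)&(abs(P[...,0]-g[0])<.1)&((h[...,0]<4)|(h[...,0]>174))&(h[...,1]>130)&(P[...,2]>.09)
    f=lambda m:np.round(np.percentile(P[m],[2,50,98],axis=0),4).tolist() if m.sum()>5 else None
    print('hole',r,'top',b,'zmed',np.median(P[top>0][:,2])); print(' orange',f(o),'red',f(red)); return np.array(px)
E
python3 - <<'E'
from h import *
R=Rdown(np.radians(-91.95)); servo_line([.5305,-.2938,.26],feed=.25); rs=[]
for i,p in enumerate([[.50,.06,.27],[.49,.03,.235]]):
    (reach if i==0 else lambda a,b:servo_line(a,feed=.2))(p,R); pause(.2); c=cam('wrist'); pickle.dump(c,open(f'wp{i}.pkl','wb')); cv2.imwrite(f'pics/wp{i}.png',c['pixels'])
    print(read_ee_pos(),read_opening()); px=pocket(c); print(px); rs.append(ray(c,px))
print(tri(rs),read_t())
E
```

```text
[0.50022283 0.05924596 0.26979012] 0.02941760438163018
hole ((0.5689398050308228, 0.05830390751361847), (0.03663888946175575, 0.036866869777441025), 88.73099517822266) top ((0.5611335635185242, 0.058479148894548416), (0.04349398985505104, 0.11450434476137161), 88.22562408447266) zmed 0.06704386395551468
 orange [[0.5545, 0.0288, 0.0673], [0.5697, 0.0327, 0.0706], [0.5822, 0.0843, 0.0722]] red [[0.5002, 0.0402, 0.1574], [0.5046, 0.0592, 0.1736], [0.5672, 0.0735, 0.4345]]
[320.5 130.5]
[0.49052129 0.0305473  0.23617797] 0.029143822432514347
hole ((0.5689927339553833, 0.05844976380467415), (0.03698398545384407, 0.03707519546151161), 87.5932388305664) top ((0.5611300468444824, 0.05822278559207916), (0.04380607604980469, 0.11407789587974548), 88.12073516845703) zmed 0.0670318648903395
 orange [[0.5561, 0.0279, 0.0671], [0.5681, 0.0831, 0.0704], [0.5823, 0.0854, 0.4013]] red [[0.5003, 0.0289, 0.155], [0.5044, 0.0604, 0.1734], [0.5571, 0.0718, 0.4013]]
[286. 120.]
[0.56933326 0.05814862 0.07132877] 14.6167
```

View pics/wp0.png

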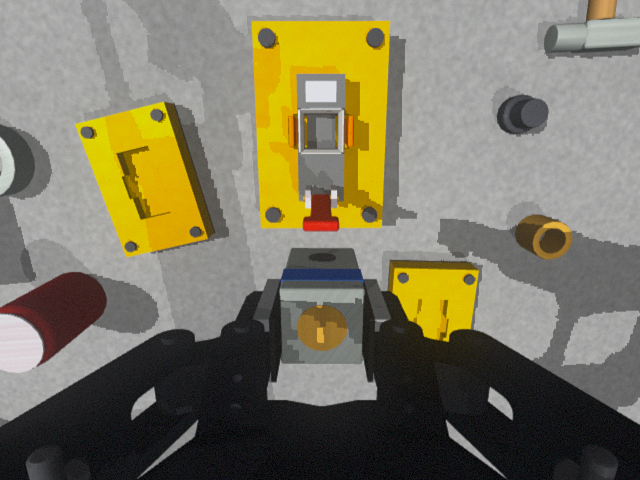

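Pocket mouth at (320,130) → (0.569, 0.058), z ≈ 0.068 (expected 0.068). Pocket is empty, lever upright behind it. Insert.

```bash
python3 - <<'E'
from h import *
x,y=.569,.0583
servo_line([x,y,.22],feed=.2); servo_line([x,y,.09],feed=.15); pause(.15); print(read_ee_pos())
f0=read_ft_force(); g=servo_line([x,y,.0498],feed=.04,guard=8); print(g,read_ee_pos(),np.array(read_ft_force())-f0)
if not g or read_ee_pos()[2]<.055:
    let_go(); pause(.2); servo_line([x,y,.14],feed=.15); servo_line([.50,y,.27],feed=.2); pause(.1)
    c=cam('wrist'); P=pts(c,*np.meshgrid(np.arange(640),np.arange(480)))
    px,r,z,m=blocktop(c,(x,y),.092); print(px,r,z); pickle.dump(c,open('seat.pkl','wb')); cv2.imwrite('pics/seat.png',c['pixels'])
    h=cv2.cvtColor(c['pixels'],cv2.COLOR_BGR2HSV); red=(abs(P[...,1]-y)<.03)&(abs(P[...,0]-.51)<.06)&((h[...,0]<4)|(h[...,0]>174))&(h[...,1]>130)&(P[...,2]>.09)&(P[...,2]<.2)
    print('red',np.round(np.percentile(P[red],[1,50,99],axis=0),4))
print(read_t())
E
```

```text
[0.56974987 0.05832134 0.09155717]
False [0.56925407 0.05830615 0.05024227] [ 0.54949242 -0.33677725  0.47356168]
[319.  129.5] ((0.5689730048179626, 0.05866366624832153), (0.02956143580377102, 0.02914709411561489), 88.07743072509766) 0.09106412468278158
red [[0.5001 0.0484 0.1395]
 [0.5042 0.0603 0.1732]
 [0.5104 0.0723 0.175 ]]
20.0917
```

Seated (block top at 0.091, centred, square). Now the lever.

```bash
cat >> h.py <<'E'
TH=np.radians(-1.95); O=np.array([.569,.0585])
def W(x,y,z): return np.array([O[0]+x*np.cos(TH)-y*np.sin(TH),O[1]+x*np.sin(TH)+y*np.cos(TH),z])
E
python3 - <<'E'
from h import *
servo_line(W(-.135,0,.27),feed=.25); grab(20); servo_line(W(-.115,0,.131),feed=.2); print(read_ee_pos(),read_opening())
def T(a,r=.06): 
    p=np.array([-.058+r*np.cos(a)-.004*np.sin(a),.097+r*np.sin(a)+.004*np.cos(a)]); return W(p[0]-.012,0,p[1]-.025)
for a in [1.65,1.4,1.15,.9,.65,.4,.2]:
    if servo_line(T(a),feed=.12,guard=15): print('guard',a,read_ft_force())
print('last',servo_line(T(-.05),feed=.06,guard=10),read_ee_pos(),T(0),read_ft_force())
servo_line(W(-.01,0,.2),feed=.2); let_go(); servo_line(W(-.069,0,.27),feed=.2); pause(.1)
c=cam('wrist'); cv2.imwrite('pics/lev.png',c['pixels']); V,U=np.mgrid[:480,:640]; P=pts(c,U,V); h=cv2.cvtColor(c['pixels'],cv2.COLOR_BGR2HSV)
red=(abs(P[...,1]-.058)<.03)&(abs(P[...,0]-.55)<.09)&((h[...,0]<4)|(h[...,0]>174))&(h[...,1]>130)&(P[...,2]>.08)&(P[...,2]<.2)
print('red',red.sum(),np.round(np.percentile(P[red],[1,50,99],axis=0),4))
o=(abs(P[...,1]-.058)<.04)&(abs(P[...,0]-.569)<.03)&(h[...,0]>4)&(h[...,0]<17)&(h[...,1]>140)&(P[...,2]>.066)&(P[...,2]<.08)
print('orange',np.round(np.percentile(P[o],[1,50,99],axis=0),4),read_t())
E
```

```text
[0.45455896 0.0624666  0.13239163] 3.275110513345729e-05
last True [0.55968643 0.05895505 0.07773751] [0.55900579 0.05884027 0.076     ] [-1.46252452  0.12520789  6.89151531]
red 825 [[0.5147 0.0463 0.0979]
 [0.5617 0.0588 0.0999]
 [0.5885 0.0691 0.1016]]
orange [[0.5551 0.0286 0.0682]
 [0.5721 0.0327 0.0708]
 [0.5827 0.0848 0.0727]] 26.7833
```

View pics/lev.png

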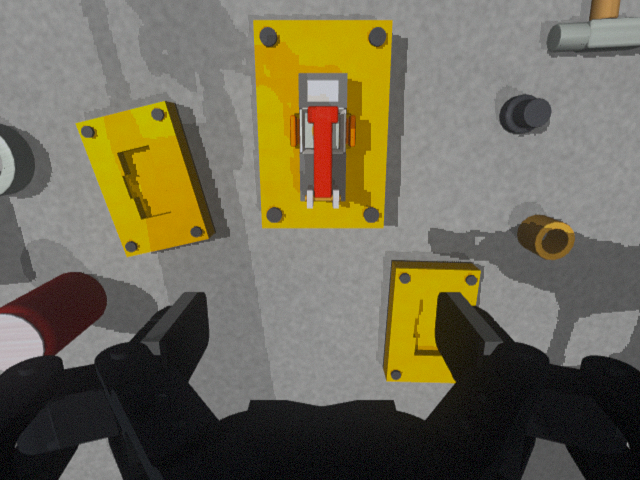

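The lever bar (322,110)–(322,195) lies level at z ≈ 0.099, so it is shut. Now pinch and lift.

```bash
python3 - <<'E'
from h import *
servo_line(W(0,0,.15),feed=.2); servo_line(W(0,0,.06),feed=.15); print(servo_line(W(0,0,.0195),feed=.06,guard=6),read_ee_pos(),read_ft_force())
grab(60); pause(.3); print(read_opening(),read_gripper_force(),read_ee_pos(),read_ft_force())
if .044<read_opening()<.0525:
    p=read_ee_pos(); servo_line([p[0],p[1],p[2]+.02],feed=.03,guard=25); print(read_opening(),read_ft_force(),read_ee_pos())
    servo_line([p[0],p[1],p[2]+.108],feed=.06); pause(.5); print(read_opening(),read_gripper_force(),read_ft_force(),read_ee_pos()-p)
    s=cam('side'); cv2.imwrite('pics/lift.png',cv2.resize(s['pixels'][110:330,200:440],(720,660))[:600])
print(read_t())
E
```

```text
False [0.56921325 0.05848865 0.01976415] [-0.84690454  0.811922    0.55780338]
0.042726718640246256 65.97278952598572 [0.57051218 0.05807573 0.02278977] [-3.81433863 -1.64807141 10.25114195]
29.975
```

```bash
ls pics/lift.png
```

```text
ls: cannot access 'pics/lift.png': No such file or directory
```

The opening of 43 mm and 10 N upward don't match a clean pinch, so I'm looking before lifting.

```bash
python3 - <<'E'
from h import *
s=cam('side'); c=cam('wrist')
cv2.imwrite('pics/p.png',np.hstack([cv2.resize(s['pixels'][170:320,240:390],(400,400),interpolation=cv2.INTER_CUBIC),cv2.resize(c['pixels'][180:420,200:440],(400,400))]))
P=pts(s,*np.meshgrid(np.arange(640),np.arange(480))); h=cv2.cvtColor(s['pixels'],cv2.COLOR_BGR2HSV)
n=(abs(P[...,1]-.058)<.05)&(abs(P[...,0]-.569)<.03)
o=n&(h[...,0]>4)&(h[...,0]<15)&(h[...,1]>140)&(P[...,2]>.045)&(P[...,2]<.08); print('orange',o.sum(),np.round(np.percentile(P[o],[1,50,99],axis=0),4) if o.sum()>3 else '')
print(read_opening(),read_gripper_force(),read_ft_force(),read_wrist_torque(),read_t())
E
```

```text
orange 24 [[0.555  0.0324 0.048 ]
 [0.557  0.0352 0.0617]
 [0.5592 0.0386 0.0735]]
0.04293464344395286 65.97338676452637 [-2.37838355 -0.97883644 11.05289597] [-0.35047971  0.45669406  0.11765701] 30.075
```

View pics/p.png

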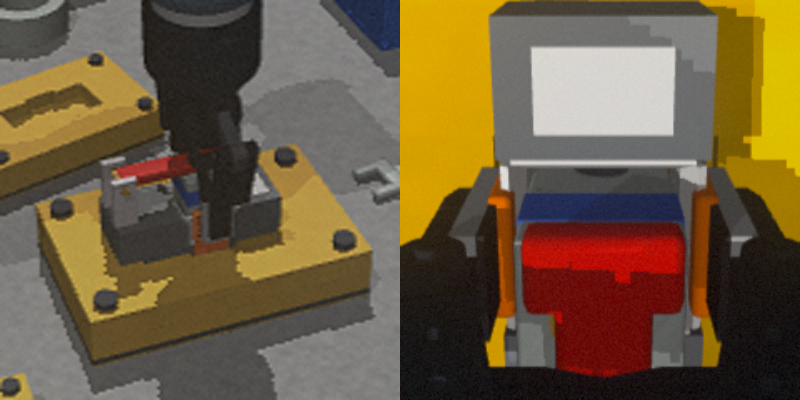

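The side crop (about (205,240)) and the wrist crop (both orange pads, (505,255) and (695,255)) show each finger seated on its catch and pressing it in. The vertical force is probably friction from the pads swinging forward as they close. I'll lift gently with a guard.

```bash
python3 - <<'E'
from h import *
p=read_ee_pos()
g=servo_line([p[0],p[1],p[2]+.02],feed=.03,guard=30); print(g,read_opening(),read_gripper_force(),read_ft_force(),read_ee_pos()-p)
if not g:
    servo_line([p[0],p[1],.0195+.108],feed=.06); pause(.5); print(read_opening(),read_gripper_force(),read_ft_force(),read_wrist_torque(),read_ee_pos())
V,U=np.mgrid[:480,:640]
for n in('side','wrist'):
    s=cam(n);P=pts(s,U,V); h=cv2.cvtColor(s['pixels'],cv2.COLOR_BGR2HSV)
    near=(abs(P[...,1]-.058)<.04)&(abs(P[...,0]-.56)<.08)
    red=near&((h[...,0]<4)|(h[...,0]>174))&(h[...,1]>130)&(P[...,2]>.08)&(P[...,2]<.25); print(n,'red',red.sum(),np.round(np.percentile(P[red],[2,50,98],axis=0),4).tolist())
    g=near&(h[...,1]<60)&(P[...,2]>.1)&(P[...,2]<.2)&(P[...,0]>.6); print(' far end',g.sum(),np.round(np.percentile(P[g],[2,50,98],axis=0),4).tolist())
    cv2.imwrite(f'pics/l{n}.png',s['pixels'])
cv2.imwrite('pics/lift.png',cv2.resize(cv2.imread('pics/lside.png')[100:330,190:440],(750,600)) if 1 else 0)
print(read_t())
E
```

```text
False 0.04313408944978641 61.809396743774414 [ 0.77197988 -0.65166707 -4.39924762] [-1.44778516e-04 -2.12670329e-07  1.97473373e-02]
0.042547285047640424 61.813870668411255 [ 0.0705558   0.07872577 -5.16951908] [-0.00460162 -0.02658743  0.00081688] [0.57047843 0.05807214 0.12751256]
side red 194 [[0.5142, 0.0491, 0.2], [0.5402, 0.0549, 0.2053], [0.5615, 0.0658, 0.2071]]
 far end 314 [[0.6004, 0.0325, 0.1283], [0.6101, 0.0353, 0.1616], [0.6192, 0.0681, 0.1741]]
wrist red 7243 [[0.5669, 0.046, 0.1994], [0.5823, 0.0583, 0.2044], [0.5903, 0.0701, 0.2061]]
 far end 8603 [[0.6005, 0.0363, 0.1563], [0.611, 0.0576, 0.1717], [0.6203, 0.0783, 0.1731]]
33.1667
```

View pics/lift.png

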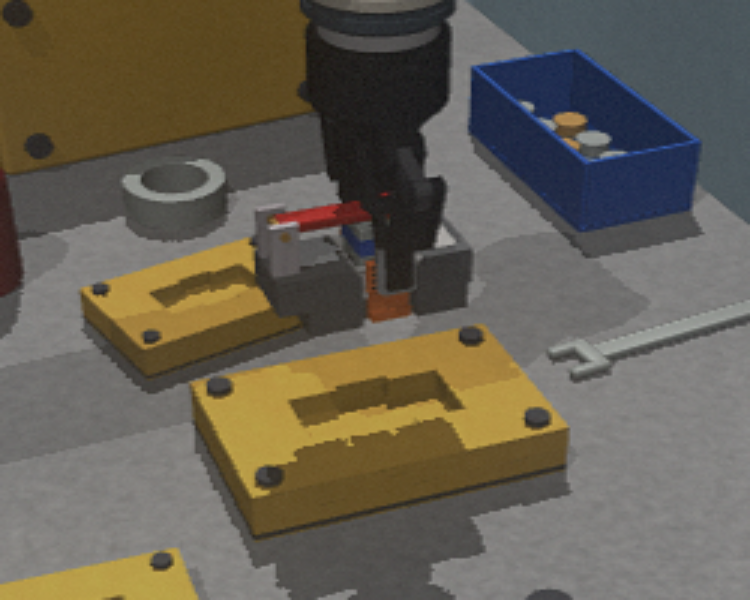

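The cassette hangs level, shut and loaded above the empty dock socket (375,400). Its top is at z = 0.1725, so the underside is about 87 mm above the dock.

```bash
python3 -c "
from h import *
print(abs(read_qvel()).max(),read_opening(),read_t()); print(sign_off())"
```

```text
0.0011963420961327612 0.04313119162545565 33.1667
the job is handed in; nothing more can be done
None
```

The job is handed in at 33.2 s of 58; no verdict came back. The valve block is seated, the lever is shut, and the unlatched cassette hangs level and still about 87 mm above the dock, pinched by both catches. The one oddity is that the grip reads about 43 mm, not the expected 48 mm.

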